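Take the saucepan off the boil

TASK

The saucepan in the workshop's tea corner has boiled long enough: slide it across the hob from the large ring to the small one, keeping it flat on the glass and its lid on, so that its base stands wholly inside the small ring. Turn off the large ring, whose knob is the one directly in front of it, and leave the small ring's knob set as it is. Don't knock the wire rack overhead or shift the other things standing about.

Things in the scene. Friction and masses are not known exactly. Their poses are not given: they have to be found in the camera images.
- hob: Two-ring glass hob, fixed, 370 mm deep (x, away from the robot), 580 mm wide (y, to the left); flat black glass top 62 mm above the bench. Origin on the bench under its centre. Ring centres 30 mm behind its middle, 145 mm left and right; knobs 140 mm in front of its middle, 145 mm left and right: left knob for left ring, right for right
- ring_large: The larger ring printed on the glass, 210 mm across, with a small cross at its centre. It is the left or the right one. Origin at its centre, on the glass. The saucepan starts on it
- ring_small: The smaller ring printed on the glass, 165 mm across, with a small cross at its centre, beside the large one (centres 290 mm apart). Origin at its centre, on the glass. Empty at the start
- pan: Steel saucepan with lid, about 0.9 kg together. Base 140 mm across, body 152 mm across, 90 mm high. Origin at the centre of its underside, z up. Its straight round steel handle, 20 mm thick, sticks out along its y (roughly to the left) from 88 to 215 mm from the pan's axis, 68 mm above the underside at the root, 78 mm at the end
- pan_handle (a point): Middle of the saucepan's handle, on its axis, 152 mm from the pan's axis along the pan's y, 73 mm above its underside; the handle runs along y of this point
- pan_lid: The saucepan's loose steel lid, 158 mm across, with a 32 mm black knob whose top is 34 mm above the pan's rim. It lies on the rim, held in place by a 6 mm deep flange inside it with 3 mm play all round. Origin at the centre of its rim underside, 90 mm above the pan's underside when seated
- knob_left (a joint): Turn of the hob's left knob, rad: 0 = off (end stop), grows clockwise seen from above. At 0 the bar lies along the hob's x and its black pointer line points straight away from the robot; it takes about 0.03 N m to turn and stays where it is left. Starts turned on
- knob_right (a joint): Turn of the hob's right knob, the same in all respects. Starts turned on
- knob_left_grip (a point): On the left knob's vertical axis, 24 mm above the glass. The knob is an upright aluminium bar 44 mm long, 13 mm wide, its top 34 mm above the glass, on a 42 mm disc 6 mm high; x of this point runs along the bar to the end with the pointer line and turns with the knob
- knob_right_grip (a point): The same point of the right knob
- knob_left_pointer (a point): Pointer end of the left knob's bar, 20 mm from its axis, 24 mm above the glass
- knob_right_pointer (a point): Pointer end of the right knob's bar, 20 mm from its axis, 24 mm above the glass
- rack: Fixed chrome wire rack astride the hob. See-through wire deck 1040 mm wide (y), 300 mm deep, underside 370 mm above the bench: its front edge runs over the front part of the rings and just over the pan's handle, the knobs are in front of it. Origin on the bench under the middle of the deck's front edge, x away from the robot. Four 25 mm posts 510 mm to left and right, 15 and 285 mm behind the front edge, 460 mm high
- kettle: Bystander: stovetop steel kettle, 180 mm wide, 175 mm high over its black bail handle, on the bench to the left; origin under its centre
- mug: Bystander: white mug, 80 mm wide, 95 mm high, on the bench to the right of the hob; origin under its centre
- tea_tin: Bystander: tea tin, 80 x 100 x 122 mm, on the bench just right of the hob; origin under its centre
- spoon_rest: Bystander: shallow round dish, 84 mm wide, 14 mm high, standing on the hob glass midway between the two knobs; origin under its centre
- glue_bottle: Bystander: glue bottle, 64 mm wide, 190 mm high, on the bench to the right; origin under its centre
- tape_measure: Bystander: tape measure, 72 x 40 x 58 mm, on the bench near the front left corner of the hob; origin under its centre
Not all that is in view belongs to the job. Several things have the shape of the pan_lid; the one meant has the colours described above.

How it is judged:
By the outcome, as a careful person would: the job done as asked, in the order asked, and still so for the second after the job is handed in, with the robot touching nothing.
It also fails if it takes over 69 s, if anything falls off the work surface, if the arm or the gripper's body presses on something with over 40 N, if the wrist force passes 120 N, or if a joint passes its speed limit or range.

ROBOT

A 6-joint arm with a two-finger parallel gripper is mounted at the origin on the work surface. World frame = base frame: x ahead of the robot, y to its left, z up, the work surface at z = 0. Lengths are in m, angles in rad, forces in N, time in s.
With the tool pointing down it reaches from about 0.375 to 0.975 m from the base axis. Payload 3.8 kg.
Tool frame: the origin (TCP) lies midway between the tips of the shut fingers; the grasp point (between the pads) lies 19 mm behind it; z points along the fingers, y is the line along which they close (so a half turn about z gives the same grasp; the last joint's range is limited). The gripper opens to 85 mm and grips with 20 to 120 N. Pads are 22 mm wide; open, the fingers measure 114 mm over their backs; the gripper's body (76 mm by 85 mm) begins 54 mm behind the grasp point. The pads swing forward as they close: fully open they stand 13 mm farther back than shut.
Start: joints at [1.17, 0.264, 1.604, -0, 1.274, -0.037], TCP at [0.24, 0.631, 0.231] pointing down, gripper open.
Joint ranges: [-2.63, 2.63], [-0.94, 2.18], [0.31, 2.57], [-1.31, 4.45], [0, 2.66], [-2.55, 2.55]. Speed limits (rad/s): [2.57, 2.57, 3.14, 3.14, 3.14, 3.14].

INTERFACE

Orientations are given as a rotation vector (axis times angle).
In Python, from workcell import bot, imaging gives the robot as it stands.
- The arm moves only by the tool step_arm, never from a script. Its argument "series" is a list of rows, each an object of numbers: "grip": the closure, from -1 (fully open) to 1 (shut); "x", "y", "z": the shift along the tool's x, y, z normalised to -1 to 1, where 1 is 500 mm; "ax", "ay", "az": the turn, a rotation vector about the tool's x, y, z normalised to -1 to 1, where 1 is 30 degrees. A call has 1 to 12 rows; each row is the pose to reach, as a shift and turn from the pose commanded when the call began, along the tool's axes at that moment; what a row does not reach only later rows make up. A row lasts 1/10 s, in which the tool goes at most 50 mm and 8.59 degrees, less where a joint would pass 70% of its speed; a pose out of reach is approached as far as the arm can. A call with a number of a shift or a turn outside -1 to 1 is refused whole. A call with a gripper value outside its range is refused whole. The fingers move at their own pace and stop on an object; "force" is the grip in N (left out, the last holds). Time passes only in rows, so rows that repeat a pose let the fingers close. It gives the time, the measured TCP pose, the force, the opening and the grip force at its end, in the units of the state.
- bot.read_state(): the state, without advancing time (a new reading comes with each control period).
- imaging.read_camera(name): name is "scene" or "top" or "wrist"; returns a dict with "img" (480x640x3 uint8, red, green, blue), "fx", "fy", "cx", "cy" (pixels), "k1" (the pictures are not rectified: a ray, as slopes to the right and down, at radius r is drawn at 1 + k1 r^2 times it, then the intrinsics apply), "R" (3x3) and "t" (3): a world point X has camera coordinates R X + t. Camera axes: x right, y down, z forward; pixel columns grow to the right and rows downward; lengths in m; the calibration is good to about 2 mm. A picture is of the moment at which its call begins. There is no depth.
- bot.finish_job(): hands the job in; it is judged then, once.
The state is a dict: "time": time; "q": joint angles; "joint_vel": joint speeds; "joint_torque": joint torques, N m; "tool_pos": TCP position; "tcp_rot": TCP orientation; "wrist_force": force on the tool from outside, world axes, zero at the start; "torque": the same for the moment, N m; "width": opening from 0.0 (shut) to 1.0 (fully open); "grip_force": force on a finger pad.
Only numpy, scipy, OpenCV 4.12 (cv2) and the standard library are available. Lean on these libraries where they do the work, as an engineer would, in place of code of your own. Each camera call takes 0.05 s, during which the arm holds its last target. There are 200 camera calls.

## Working session

There is one attempt and no reset: what is moved stays moved. The work goes in short steps, Python scripts to look and compute and a tool call to move; the robot and the scene stay as the last step left them, time stands still between calls to the robot, and variables do not carry over. Pictures are saved under pics/ and viewed, at most 10 in all, crops included, and the job is handed in when it is done.

Besides the shell and the picture viewer there is one more tool, called after ">>>" by a JSON object that holds its "api" and its "payload". step_arm: Moves the arm, as the interface text tells. Scaled input: -1 to 1 covers 500 mm each way for a shift and 30 degrees each way for a turn. Its arguments: {"type":"object","properties":{"series":{"type":"array","items":{"type":"object","properties":{"grip":{"type":"number"},"x":{"type":"number","minimum":-1,"maximum":1},"y":{"type":"number","minimum":-1,"maximum":1},"z":{"type":"number","minimum":-1,"maximum":1},"ax":{"type":"number","minimum":-1,"maximum":1},"ay":{"type":"number","minimum":-1,"maximum":1},"az":{"type":"number","minimum":-1,"maximum":1}}}},"force":{"type":"number"}},"required":["series"]}

```bash
mkdir -p pics
cat > h.py <<'E'
import numpy as np, cv2
from workcell import bot, imaging
def K(c): return np.array([[c['fx'],0,c['cx']],[0,c['fy'],c['cy']],[0,0,1.]])
def ray(c,uv):
    d=np.array([(uv[0]-c['cx'])/c['fx'],(uv[1]-c['cy'])/c['fy']]); s=d.copy()
    for _ in range(20): s=d/(1+c['k1']*(s@s))
    R=np.array(c['R']);t=np.array(c['t'])
    return -R.T@t, R.T@np.array([s[0],s[1],1.])
def onz(c,uv,z):
    o,d=ray(c,uv); return o+d*(z-o[2])/d[2]
def proj(c,X):
    p=np.array(c['R'])@np.array(X)+np.array(c['t']); s=p[:2]/p[2]; s=s*(1+c['k1']*(s@s))
    return np.array([c['fx']*s[0]+c['cx'],c['fy']*s[1]+c['cy']])
def save(n,img): cv2.imwrite('pics/'+n,cv2.cvtColor(img,cv2.COLOR_RGB2BGR))
E
python3 - <<'E'
from h import *
import pickle
for n in ['scene','top','wrist']:
    c=imaging.read_camera(n); pickle.dump(c,open(n+'.pkl','wb')); save(n+'0.png',c['img']); o=-np.array(c['R']).T@np.array(c['t']); print(n,o.round(3),c['fx'],c['k1'])
s=bot.read_state(); print(s['time'],s['tool_pos'],s['tcp_rot'],s['width'])
E
```

```text
scene [-0.029 -0.424  1.454] 483.5048545969155 -0.07644331948841036
top [ 0.266 -0.064  1.485] 543.9423218599914 -0.11105028019469938
wrist [0.179 0.653 0.373] 335.29858028704257 0.008209228164185992
0.15 [0.23992793 0.63032484 0.2302203 ] [-5.68193049e-01 -3.08936158e+00  2.70464885e-03] 0.996919329436035
```

View pics/top0.png

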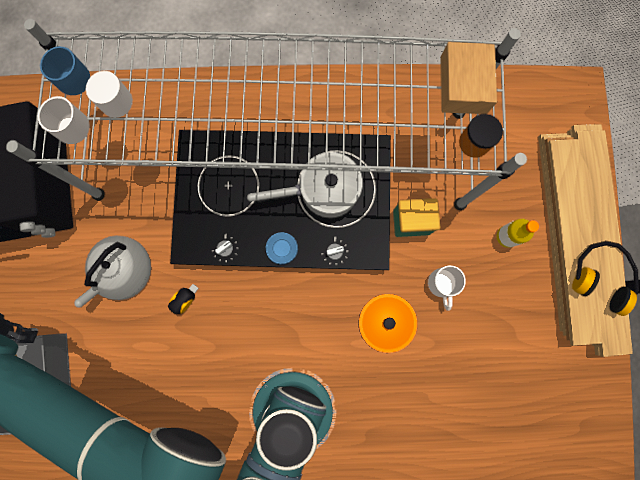

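View pics/scene0.png

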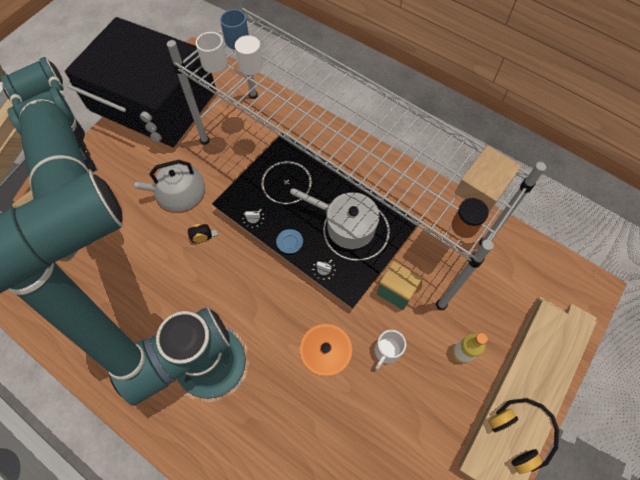

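The real lid is the steel one on the pan, with its black knob at about (331,180) in the top view. The orange lid on the bench at (388,323) is a decoy because its colour is wrong. The pan stands on the right (large) ring, the small ring is at (228,186), and the knobs are at (225,248) and (335,251).

```bash
cat > m.py <<'E'
from h import *
import pickle
from scipy.optimize import least_squares
T=pickle.load(open('top.pkl','rb'));S=pickle.load(open('scene.pkl','rb'))
def blob(c,cond,box):
    x0,y0,x1,y1=box; m=cond(c['img'][y0:y1,x0:x1].astype(int)).astype(np.uint8)
    n,l,st,ce=cv2.connectedComponentsWithStats(m); i=1+np.argmax(st[1:,4]); return ce[i]+[x0,y0],st[i,4]
br=lambda im:im.min(2)>130
for nm,c,box in [('T',T,(215,172,242,198)),('S',S,(276,174,298,191))]:
    p,a=blob(c,br,box); print('cross',nm,p,a,onz(c,p,.062).round(4))
for nm,c,box in [('T',T,(320,168,345,190)),('S',S,(343,202,364,218))]:
    p,a=blob(c,lambda im:im.max(2)<60,box); print('lidknob',nm,p,a,onz(c,p,.183).round(4))
for nm,c,boxes in [('T',T,[(214,236,238,260),(324,239,348,263)]),('S',S,[(242,205,266,227),(314,258,336,280)])]:
    for b in boxes:
        p,a=blob(c,lambda im:im.min(2)>110,b); print('kn',nm,p,a,onz(c,p,.092).round(4))
# blue dish
for nm,c,b in [('T',T,(262,230,302,268)),('S',S,(272,228,308,256))]:
    p,a=blob(c,lambda im:(im[...,2]-im[...,0])>40,b); print('dish',nm,p,a,onz(c,p,.070).round(4))
# hob corners
im=T['img'].astype(int); m=((im.max(2)<45)).astype(np.uint8); m[:, :160]=0; m[:120]=0;m[280:]=0;m[:,400:]=0
cs,_=cv2.findContours(m,0,2); pts=np.vstack(cs)[:,0,:]
P=np.array([onz(T,p,.062)[:2] for p in pts.astype(float)]); r=cv2.minAreaRect(P.astype(np.float32)); print('hob',r, cv2.boxPoints(r).round(3).tolist())
a=cv2.resize(T['img'][120:275,165:400],None,fx=3.3,fy=3.3,interpolation=cv2.INTER_CUBIC); save('crop1.png',a)
E
python3 m.py
```

```text
cross T [227.875 185.   ] 8 [0.6055 0.1622 0.062 ]
cross S [293.81818182 189.63636364] 11 [0.5984 0.1227 0.062 ]
lidknob T [330.82882883 179.64864865] 111 [ 0.5855 -0.11    0.183 ]
lidknob S [353.04285714 210.94285714] 70 [ 0.5869 -0.1126  0.183 ]
kn T [222.05084746 246.27966102] 118 [0.4365 0.1717 0.092 ]
kn T [334.72432432 250.65945946] 185 [ 0.4201 -0.1192  0.092 ]
kn S [251.77272727 214.04545455] 88 [0.4352 0.1668 0.092 ]
kn S [323.66666667 265.85555556] 90 [ 0.4226 -0.1222  0.092 ]
dish T [281.24783147 247.78066914] 807 [0.4326 0.0198 0.07  ]
dish S [289.26639344 240.79508197] 488 [0.4366 0.02   0.07  ]
hob ((0.5676466822624207, 0.01904505491256714), (0.577522873878479, 0.36831480264663696), 87.41443634033203) [[0.3709999918937683, -0.26100000739097595], [0.7390000224113464, -0.27799999713897705], [0.7649999856948853, 0.29899999499320984], [0.3970000147819519, 0.3160000145435333]]
```

View pics/crop1.png

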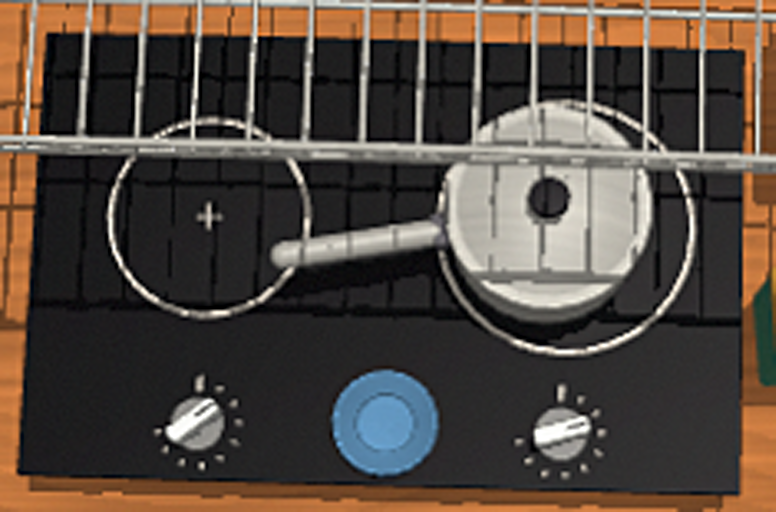

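The crop confirms the steel lid on the pan, with its black knob at crop (548,198). The handle runs from crop (440,232) to (275,253) toward the left ring. The right knob's bar lies nearly crosswise and its pointer end isn't clear yet, and the spoon rest sits between the knobs. Next I'll measure the handle and the rack edge.

```bash
cat > m2.py <<'E'
from h import *
import pickle
T=pickle.load(open('top.pkl','rb'));S=pickle.load(open('scene.pkl','rb'))
for nm,c,box in [('T',T,(245,178,296,208)),('S',S,(288,184,328,214))]:
    x0,y0,x1,y1=box; im=c['img'][y0:y1,x0:x1].astype(int); m=(im.min(2)>85).astype(np.uint8)
    n,l,st,ce=cv2.connectedComponentsWithStats(m); i=1+np.argmax(st[1:,4]); ys,xs=np.where(l==i)
    P=np.array([onz(c,(x+x0,y+y0),.135)[:2] for x,y in zip(xs,ys)]); w=P[:,1]; 
    vx,vy,a,b=cv2.fitLine(P.astype(np.float32),cv2.DIST_HUBER,0,.01,.01).ravel()
    d=np.array([vx,vy])*np.sign(vy); print('handle',nm,d.round(3),'deg',np.degrees(np.arctan2(-d[0],d[1])).round(2),'mid',a,b,'yext',P[:,1].min(),P[:,1].max(), 'tip', [ (onz(c,(x0+xs[np.argmin(xs)],y0+ys[np.argmin(xs)]),.14)).round(4)])
for p in [(60,161),(250,164.5),(480,169)]: print('rack T',onz(T,p,.375).round(3))
for p in [(190,75),(473,258)]: print('rack S',onz(S,p,.375).round(3))
for p in [(118,268),(150,268)]: print('kettle',onz(T,p,.1).round(3))
E
python3 m2.py
```

```text
handle T [-0.128  0.992] deg 7.38 mid 0.5642852 0.044695772 yext -0.020300511345923346 0.1042216974738943 tip [array([0.5292, 0.1036, 0.14  ])]
handle S [-0.107  0.994] deg 6.14 mid 0.56692576 0.035957254 yext -0.03926219701394995 0.10304490132194649 tip [array([0.5552, 0.101 , 0.14  ])]
rack T [0.593 0.479 0.375]
rack T [0.574 0.066 0.375]
rack T [ 0.558 -0.421  0.375]
rack S [0.596 0.487 0.375]
rack S [ 0.556 -0.47   0.375]
kettle [0.384 0.442 0.1  ]
kettle [0.382 0.357 0.1  ]
```

```bash
cat >> h.py <<'E'
from scipy.spatial.transform import Rotation as Ro
def pose(yaw,tilt):
    "tool x along horizontal heading 90+yaw deg, tool z down, tilted forward"
    y,t=np.radians([yaw,tilt]); x=np.array([-np.sin(y),np.cos(y),0]); f=np.array([np.cos(y),np.sin(y),0])
    z=f*np.sin(t)-np.array([0,0,np.cos(t)]); return np.stack([x,np.cross(z,x),z],1)
def go(pos,R,cur=None):
    if cur is None:
        s=bot.read_state(); cur=(np.array(s['tool_pos']),Ro.from_rotvec(s['tcp_rot']).as_matrix())
    d=cur[1].T@(np.array(pos)-cur[0])/.5; w=Ro.from_matrix(cur[1].T@R).as_rotvec()/np.radians(30)
    return d.round(3),w.round(3)
E
python3 - <<'E'
from h import *
s=bot.read_state();R0=Ro.from_rotvec(s['tcp_rot']).as_matrix(); print(R0.round(3))
R1=R0@Ro.from_euler('z',30,degrees=True).as_matrix(); print(go((.38,.25,.36),R1))
c1=(np.array([.38,.25,.36]),R1);R2=R1@Ro.from_euler('z',30,degrees=True).as_matrix(); print(go((.43,.03,.30),R2,c1))
E
```

```text
[[-0.935  0.356 -0.001]
 [ 0.356  0.935 -0.002]
 [ 0.    -0.002 -1.   ]]
(array([-0.532, -0.612, -0.259]), array([0., 0., 1.]))
(array([-0.404, -0.2  ,  0.121]), array([ 0., -0.,  1.]))
```

>>> {"api": "step_arm", "payload": {"series": [{"z": -0.1, "grip": -0.2}, {"z": -0.2, "x": -0.05, "y": -0.05}, {"x": -0.53, "y": -0.61, "z": -0.26, "az": 1}, {"x": -0.53, "y": -0.61, "z": -0.26, "az": 1}, {"x": -0.53, "y": -0.61, "z": -0.26, "az": 1}, {"x": -0.53, "y": -0.61, "z": -0.26, "az": 1}, {"x": -0.53, "y": -0.61, "z": -0.26, "az": 1}, {"x": -0.53, "y": -0.61, "z": -0.26, "az": 1}, {"x": -0.53, "y": -0.61, "z": -0.26, "az": 1}, {"x": -0.53, "y": -0.61, "z": -0.26, "az": 1}, {"x": -0.53, "y": -0.61, "z": -0.26, "az": 1}, {"x": -0.53, "y": -0.61, "z": -0.26, "az": 1}]}}

```text
validation failed for argument at $.se...
```

>>> {"api": "step_arm", "payload": {"series": [{"x": -0.4, "y": -0.2, "z": 0.12, "az": 1}, {"x": -0.4, "y": -0.2, "z": 0.12, "az": 1}, {"x": -0.4, "y": -0.2, "z": 0.12, "az": 1}, {"x": -0.4, "y": -0.2, "z": 0.12, "az": 1}, {"x": -0.4, "y": -0.2, "z": 0.12, "az": 1}, {"x": -0.4, "y": -0.2, "z": 0.12, "az": 1}, {"x": -0.4, "y": -0.2, "z": 0.12, "az": 1}, {"x": -0.4, "y": -0.2, "z": 0.12, "az": 1}]}}

```text
validation failed for argument at $.se...
```

Run:
```python
from h import *
s=bot.read_state(); print(s['time'],s['tool_pos'],s['q'],s['wrist_force'],s['width'])
for t in (30,35): print(go((.510,.034,.216),pose(7,t)))
```

```text
0.15 [0.23992793 0.63032484 0.2302203 ] [ 1.17014550e+00  2.64628215e-01  1.60505159e+00  3.14293494e-05
  1.27368363e+00 -3.68869016e-02] [-0.06392505  0.16107813 -0.2431405 ] 0.996919329436035
(array([-0.929, -0.922,  0.03 ]), array([-0.902, -0.54 ,  2.023]))
(array([-0.929, -0.922,  0.03 ]), array([-1.052, -0.63 ,  2.005]))
```

>>> {"api": "step_arm", "payload": {"series": [{"x": 0.0, "y": 0.0, "z": -0.1, "ax": 0.0, "ay": 0.0, "az": 0.0, "grip": -0.2}], "force": 30}}

```text
time: 0.25
tool_pos: [0.238, 0.6255, 0.2708]
tcp_rot: [-0.568, -3.086, 0.029]
wrist_force: [0.4, 1.0, -0.3]
width: 0.857
grip_force: 0.0
```

>>> {"api": "step_arm", "payload": {"series": [{"x": -0.05, "y": -0.05, "z": -0.1, "ax": 0.0, "ay": 0.0, "az": 0.0, "grip": -0.2}, {"x": -0.53, "y": -0.61, "z": -0.16, "ax": 0.0, "ay": 0.0, "az": 1.0, "grip": -0.2}, {"x": -0.53, "y": -0.61, "z": -0.16, "ax": 0.0, "ay": 0.0, "az": 1.0, "grip": -0.2}, {"x": -0.53, "y": -0.61, "z": -0.16, "ax": 0.0, "ay": 0.0, "az": 1.0, "grip": -0.2}, {"x": -0.53, "y": -0.61, "z": -0.16, "ax": 0.0, "ay": 0.0, "az": 1.0, "grip": -0.2}, {"x": -0.53, "y": -0.61, "z": -0.16, "ax": 0.0, "ay": 0.0, "az": 1.0, "grip": -0.2}, {"x": -0.53, "y": -0.61, "z": -0.16, "ax": 0.0, "ay": 0.0, "az": 1.0, "grip": -0.2}, {"x": -0.53, "y": -0.61, "z": -0.16, "ax": 0.0, "ay": 0.0, "az": 1.0, "grip": -0.2}, {"x": -0.53, "y": -0.61, "z": -0.16, "ax": 0.0, "ay": 0.0, "az": 1.0, "grip": -0.2}, {"x": -0.53, "y": -0.61, "z": -0.16, "ax": 0.0, "ay": 0.0, "az": 1.0, "grip": -0.2}, {"x": -0.53, "y": -0.61, "z": -0.16, "ax": 0.0, "ay": 0.0, "az": 1.0, "grip": -0.2}, {"x": -0.53, "y": -0.61, "z": -0.16, "ax": 0.0, "ay": 0.0, "az": 1.0, "grip": -0.2}]}}

```text
time: 1.45
tool_pos: [0.3789, 0.2522, 0.3609]
tcp_rot: [-1.347, -2.837, 0.0]
wrist_force: [0.9, 0.7, 0.2]
width: 0.598
grip_force: 0.0
```

>>> {"api": "step_arm", "payload": {"series": [{"x": -0.4, "y": -0.2, "z": 0.12, "ax": 0.0, "ay": 0.0, "az": 1.0, "grip": -0.2}, {"x": -0.4, "y": -0.2, "z": 0.12, "ax": 0.0, "ay": 0.0, "az": 1.0, "grip": -0.2}, {"x": -0.4, "y": -0.2, "z": 0.12, "ax": 0.0, "ay": 0.0, "az": 1.0, "grip": -0.2}, {"x": -0.4, "y": -0.2, "z": 0.12, "ax": 0.0, "ay": 0.0, "az": 1.0, "grip": -0.2}, {"x": -0.4, "y": -0.2, "z": 0.12, "ax": 0.0, "ay": 0.0, "az": 1.0, "grip": -0.2}, {"x": -0.4, "y": -0.2, "z": 0.12, "ax": 0.0, "ay": 0.0, "az": 1.0, "grip": -0.2}, {"x": -0.4, "y": -0.2, "z": 0.12, "ax": 0.0, "ay": 0.0, "az": 1.0, "grip": -0.2}, {"x": -0.4, "y": -0.2, "z": 0.12, "ax": 0.0, "ay": 0.0, "az": 1.0, "grip": -0.2}]}}

```text
time: 2.25
tool_pos: [0.4282, 0.0347, 0.3015]
tcp_rot: [-2.034, -2.393, -0.001]
wrist_force: [0.2, -0.5, -0.6]
width: 0.598
grip_force: 0.0
```

Run:
```python
from h import *
import pickle
s=bot.read_state(); print(s['time'],s['tool_pos'],s['q'],s['wrist_force'],s['width'])
for t in (30,35): print(go((.510,.034,.216),pose(7,t)))
c=imaging.read_camera('wrist'); pickle.dump(c,open('w1.pkl','wb')); save('w1.png',c['img'])
```

```text
2.25 [0.42818817 0.03473121 0.30147617] [ 2.23777101e-02 -2.54238008e-01  1.99681827e+00  7.04789918e-04
  1.39900326e+00 -1.39598850e-01] [ 0.22192888 -0.49883438 -0.59109166] 0.5981375255981374
(array([-0.028,  0.161,  0.171]), array([-1.   , -0.021,  0.074]))
(array([-0.028,  0.161,  0.171]), array([-1.166, -0.024,  0.073]))
```

View pics/w1.png

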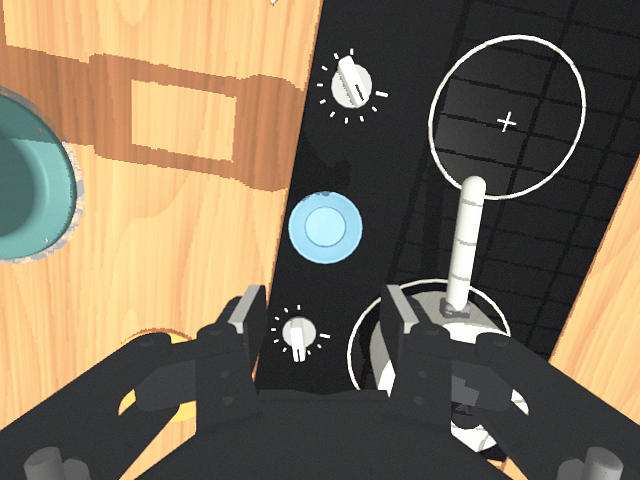

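The wrist view shows the handle from (473,180) to (458,305) and the small ring's cross at (507,122). The right knob at (299,333) has its dark pointer line on the lower half of the bar, so it points to −y, about 80° clockwise. I'll go to the pre-grasp, re-measuring the handle from this view.

Run:
```python
from h import *
import pickle
c=pickle.load(open('w1.pkl','rb'))
im=c['img'].astype(int)
for r in (195,220,245,270,290):
    xs=np.where(im[r,440:495].min(1)>110)[0]+440; u=(xs.min()+xs.max())/2
    o,d=ray(c,(u,r)); 
    p=onz(c,(u,r),.135); s=(p[1]+.110)/.993; p=onz(c,(u,r),.062+.068+(s-.088)*10/127); print(r,u,len(xs),p.round(4))
print('cross',onz(c,(507,122),.062).round(4),'rknob',onz(c,(299,333),.090).round(4),'tip',onz(c,(473.5,176.5),.138).round(4))
```

```text
195 474.5 28 [0.56   0.0856 0.1386]
220 468.5 24 [0.5617 0.0621 0.1367]
245 464.0 23 [0.565  0.0377 0.1348]
270 460.5 22 [0.5694 0.012  0.1328]
290 462.5 29 [ 0.5777 -0.0087  0.1312]
cross [0.608  0.1633 0.062 ] rknob [ 0.4231 -0.1066  0.09  ] tip [0.5548 0.1014 0.138 ]
```

>>> {"api": "step_arm", "payload": {"series": [{"x": -0.03, "y": 0.16, "z": 0.17, "ax": -1.0, "ay": -0.02, "az": 0.07, "grip": -0.2}, {"x": -0.03, "y": 0.16, "z": 0.17, "ax": -1.0, "ay": -0.02, "az": 0.07, "grip": -0.2}, {"x": -0.03, "y": 0.16, "z": 0.17, "ax": -1.0, "ay": -0.02, "az": 0.07, "grip": -0.2}, {"x": -0.03, "y": 0.16, "z": 0.17, "ax": -1.0, "ay": -0.02, "az": 0.07, "grip": -0.2}, {"x": -0.03, "y": 0.16, "z": 0.17, "ax": -1.0, "ay": -0.02, "az": 0.07, "grip": -0.2}, {"x": -0.03, "y": 0.16, "z": 0.17, "ax": -1.0, "ay": -0.02, "az": 0.07, "grip": -0.2}]}}

```text
time: 2.9
tool_pos: [0.5096, 0.0322, 0.2174]
tcp_rot: [1.815, 2.055, 0.55]
wrist_force: [0.8, 0.2, 0.6]
width: 0.601
grip_force: 0.0
```

Run:
```python
from h import *
R=pose(7.2,35); g=np.array([.5653,.041,.135])
print(R[:,2], (g+.021*R[:,2]).round(4))
print(go(g-.03*R[:,2],R)); print(go(g+.021*R[:,2],R))
print(bot.read_state()['q'].round(3))
```

```text
[ 0.56905361  0.07188819 -0.81915204] [0.5773 0.0425 0.1178]
(array([0.004, 0.01 , 0.139]), array([-0.166,  0.003, -0.002]))
(array([0.004, 0.019, 0.241]), array([-0.166,  0.003, -0.002]))
[-0.042 -0.38   2.326  0.13   0.682 -0.245]
```

>>> {"api": "step_arm", "payload": {"series": [{"x": 0.004, "y": 0.01, "z": 0.06, "ax": -0.166, "ay": 0.0, "az": 0.0, "grip": -0.2}, {"x": 0.004, "y": 0.01, "z": 0.139, "ax": -0.166, "ay": 0.0, "az": 0.0, "grip": -0.2}, {"x": 0.004, "y": 0.01, "z": 0.139, "ax": -0.166, "ay": 0.0, "az": 0.0, "grip": -0.2}, {"x": 0.004, "y": 0.01, "z": 0.139, "ax": -0.166, "ay": 0.0, "az": 0.0, "grip": -0.2}]}}

```text
time: 3.3
tool_pos: [0.5492, 0.0386, 0.1593]
tcp_rot: [1.767, 2.0, 0.629]
wrist_force: [0.8, 0.1, 0.2]
width: 0.602
grip_force: 0.0
```

Run:
```python
from h import *
import pickle
c=imaging.read_camera('wrist'); pickle.dump(c,open('w2.pkl','wb')); im=c['img']
s=bot.read_state(); print(s['time'],s['tool_pos'],s['q'].round(3),s['wrist_force'])
R=pose(7.2,35)
a=im.copy()
for k in (-.03,0,.02,.04): 
    u=proj(c,np.array([.5653,.041,.135])+k*np.array([-.126,.992,.079])); cv2.circle(a,tuple(int(v) for v in u),3,(255,0,0),-1)
save('w2.png',a)
g=np.array([.5653,.041,.135]);print(go(g+.021*R[:,2],R))
```

```text
3.35 [0.54988039 0.03836473 0.1608999 ] [-0.031 -0.253  2.384  0.22   0.412 -0.329] [ 0.26652454  0.00395422 -0.05989665]
(array([ 0.002, -0.004,  0.102]), array([ 0.003,  0.004, -0.003]))
```

View pics/w2.png

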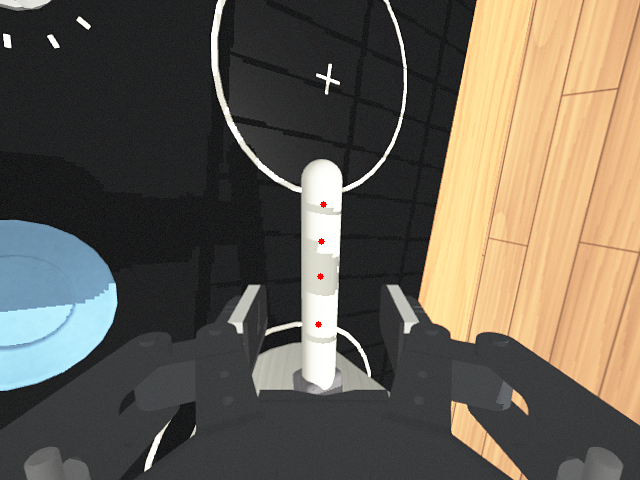

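The handle (column ~321) runs midway between the fingers at columns ~260 and ~386, and the predicted axis (red dots) lies on it. I'll advance and grip.

>>> {"api": "step_arm", "payload": {"series": [{"x": 0.002, "y": -0.004, "z": 0.05, "ax": 0.0, "ay": 0.0, "az": 0.0, "grip": -0.2}, {"x": 0.002, "y": -0.004, "z": 0.102, "ax": 0.0, "ay": 0.0, "az": 0.0, "grip": -0.2}, {"x": 0.002, "y": -0.004, "z": 0.102, "ax": 0.0, "ay": 0.0, "az": 0.0, "grip": -0.2}, {"x": 0.002, "y": -0.004, "z": 0.102, "ax": 0.0, "ay": 0.0, "az": 0.0, "grip": -0.2}]}}

```text
time: 3.75
tool_pos: [0.5764, 0.0424, 0.1179]
tcp_rot: [1.765, 1.996, 0.631]
wrist_force: [-0.8, 0.0, 0.9]
width: 0.603
grip_force: 0.0
```

>>> {"api": "step_arm", "payload": {"series": [{"x": 0.0, "y": 0.0, "z": 0.0, "ax": 0.0, "ay": 0.0, "az": 0.0, "grip": 0.2}, {"x": 0.0, "y": 0.0, "z": 0.0, "ax": 0.0, "ay": 0.0, "az": 0.0, "grip": 0.35}, {"x": 0.0, "y": 0.0, "z": 0.0, "ax": 0.0, "ay": 0.0, "az": 0.0, "grip": 0.45}, {"x": 0.0, "y": 0.0, "z": 0.0, "ax": 0.0, "ay": 0.0, "az": 0.0, "grip": 0.55}, {"x": 0.0, "y": 0.0, "z": 0.0, "ax": 0.0, "ay": 0.0, "az": 0.0, "grip": 0.7}, {"x": 0.0, "y": 0.0, "z": 0.0, "ax": 0.0, "ay": 0.0, "az": 0.0, "grip": 0.7}, {"x": 0.0, "y": 0.0, "z": 0.0, "ax": 0.0, "ay": 0.0, "az": 0.0, "grip": 0.7}], "force": 25}}

```text
time: 4.45
tool_pos: [0.5761, 0.0423, 0.1171]
tcp_rot: [1.766, 1.996, 0.631]
wrist_force: [-3.6, 1.5, 6.1]
width: 0.226
grip_force: 24.2
```

Run:
```python
from h import *
s=bot.read_state(); print(s)
```

```text
{'time': 4.45, 'q': array([-0.01789826, -0.11948438,  2.3736952 ,  0.28270302,  0.28989647,
       -0.38611601]), 'joint_vel': array([-0.00166141,  0.00059112,  0.00073026,  0.0002602 , -0.00075073,
       -0.00062043]), 'joint_torque': array([ -0.56030491, -22.96230376, -31.13312602,   0.03156551,
        -2.78103992,  -0.1594931 ]), 'tool_pos': array([0.57607383, 0.04232199, 0.11713749]), 'tcp_rot': array([1.76622551, 1.99560539, 0.63114126]), 'wrist_force': array([-3.57703786,  1.45878325,  6.08917794]), 'torque': array([0.1473966 , 0.20744268, 0.03517312]), 'grip_force': 24.152448624372482, 'width': 0.2256086850399806}
```

>>> {"api": "step_arm", "payload": {"series": [{"x": 0.0, "y": 0.001, "z": -0.0016, "ax": 0.0, "ay": 0.0, "az": 0.0, "grip": 0.7}, {"x": 0.0, "y": 0.001, "z": -0.0016, "ax": 0.0, "ay": 0.0, "az": 0.0, "grip": 0.7}, {"x": 0.0, "y": 0.001, "z": -0.0016, "ax": 0.0, "ay": 0.0, "az": 0.0, "grip": 0.7}]}}

```text
time: 4.75
tool_pos: [0.5756, 0.0422, 0.1172]
tcp_rot: [1.767, 1.997, 0.63]
wrist_force: [-2.1, -0.0, 6.0]
width: 0.224
grip_force: 25.0
```

>>> {"api": "step_arm", "payload": {"series": [{"x": 0.0, "y": 0.001, "z": -0.0016, "ax": 0.0, "ay": 0.0, "az": 0.0, "grip": 0.7}, {"x": 0.0, "y": 0.001, "z": -0.0016, "ax": 0.0, "ay": 0.0, "az": 0.0, "grip": 0.7}, {"x": 0.0, "y": 0.001, "z": -0.0016, "ax": 0.0, "ay": 0.0, "az": 0.0, "grip": 0.7}]}}

```text
time: 5.05
tool_pos: [0.575, 0.0421, 0.1173]
tcp_rot: [1.767, 1.998, 0.628]
wrist_force: [-0.9, -1.7, 3.2]
width: 0.225
grip_force: 24.8
```

Run:
```python
from h import *
s=bot.read_state(); print(s['tool_pos'],s['wrist_force'],s['torque'])
from h import *
import pickle
for n in ('top','scene'):
    c=imaging.read_camera(n); pickle.dump(c,open(n+'2.pkl','wb'))
    a=pickle.load(open(n+'.pkl','rb'))
    b=(320,168,345,190) if n=='top' else (340,200,366,220)
    for q in (a,c):
        x0,y0,x1,y1=b; m=(q['img'][y0:y1,x0:x1].max(2)<60).astype(np.uint8); N,l,st,ce=cv2.connectedComponentsWithStats(m); i=1+np.argmax(st[1:,4]); print(n,ce[i]+[x0,y0],st[i,4], onz(q,ce[i]+[x0,y0],.183).round(4))
```

```text
[0.57496991 0.04209786 0.11731139] [-0.86402182 -1.71007438  3.15795414] [-0.19596268  0.284882   -0.12242104]
top [330.82882883 179.64864865] 111 [ 0.5855 -0.11    0.183 ]
top [330.75       179.62037037] 108 [ 0.5855 -0.1098  0.183 ]
scene [353.04285714 210.94285714] 70 [ 0.5869 -0.1126  0.183 ]
scene [352.98550725 210.91304348] 69 [ 0.5869 -0.1124  0.183 ]
```

>>> {"api": "step_arm", "payload": {"series": [{"x": 0.008, "y": 0.0013, "z": 0.0009, "ax": 0.0, "ay": 0.0, "az": 0.0, "grip": 0.7}, {"x": 0.02, "y": 0.0034, "z": 0.0023, "ax": 0.0, "ay": 0.0, "az": 0.0, "grip": 0.7}, {"x": 0.034, "y": 0.0057, "z": 0.004, "ax": 0.0, "ay": 0.0, "az": 0.0, "grip": 0.7}, {"x": 0.05, "y": 0.0084, "z": 0.0059, "ax": 0.0, "ay": 0.0, "az": 0.0, "grip": 0.7}, {"x": 0.066, "y": 0.0111, "z": 0.0077, "ax": 0.0, "ay": 0.0, "az": 0.0, "grip": 0.7}, {"x": 0.082, "y": 0.0137, "z": 0.0096, "ax": 0.0, "ay": 0.0, "az": 0.0, "grip": 0.7}, {"x": 0.098, "y": 0.0164, "z": 0.0115, "ax": 0.0, "ay": 0.0, "az": 0.0, "grip": 0.7}, {"x": 0.112, "y": 0.0188, "z": 0.0131, "ax": 0.0, "ay": 0.0, "az": 0.0, "grip": 0.7}, {"x": 0.12, "y": 0.0201, "z": 0.0141, "ax": 0.0, "ay": 0.0, "az": 0.0, "grip": 0.7}, {"x": 0.12, "y": 0.0201, "z": 0.0141, "ax": 0.0, "ay": 0.0, "az": 0.0, "grip": 0.7}]}}

```text
time: 6.15
tool_pos: [0.5794, 0.1032, 0.1167]
tcp_rot: [1.768, 1.999, 0.627]
wrist_force: [-1.7, -3.1, 2.5]
width: 0.223
grip_force: 25.5
```

Run:
```python
from h import *
s=bot.read_state(); print(s['tool_pos'],s['wrist_force'],s['torque'])
for n,b in (('top',(296,166,335,190)),('scene',(322,185,356,212))):
        q=imaging.read_camera(n)
        x0,y0,x1,y1=b; m=(q['img'][y0:y1,x0:x1].max(2)<60).astype(np.uint8); N,l,st,ce=cv2.connectedComponentsWithStats(m)
        for i in range(1,N):
            if st[i,4]>30: print(n,ce[i]+[x0,y0],st[i,4], onz(q,ce[i]+[x0,y0],.183).round(4))
```

```text
[0.57936436 0.10319319 0.11669758] [-1.69184219 -3.09014307  2.52473816] [-0.46746939  0.36451422 -0.62222955]
top [305.89189189 179.        ] 111 [ 0.5881 -0.0488  0.183 ]
scene [336.72058824 199.91176471] 68 [ 0.5898 -0.0516  0.183 ]
```

>>> {"api": "step_arm", "payload": {"series": [{"x": 0.008, "y": 0.0013, "z": 0.0009, "ax": 0.0, "ay": 0.0, "az": 0.0, "grip": 0.7}, {"x": 0.022, "y": 0.0037, "z": 0.0026, "ax": 0.0, "ay": 0.0, "az": 0.0, "grip": 0.7}, {"x": 0.042, "y": 0.007, "z": 0.0049, "ax": 0.0, "ay": 0.0, "az": 0.0, "grip": 0.7}, {"x": 0.064, "y": 0.0107, "z": 0.0075, "ax": 0.0, "ay": 0.0, "az": 0.0, "grip": 0.7}, {"x": 0.088, "y": 0.0148, "z": 0.0103, "ax": 0.0, "ay": 0.0, "az": 0.0, "grip": 0.7}, {"x": 0.112, "y": 0.0188, "z": 0.0131, "ax": 0.0, "ay": 0.0, "az": 0.0, "grip": 0.7}, {"x": 0.136, "y": 0.0228, "z": 0.0159, "ax": 0.0, "ay": 0.0, "az": 0.0, "grip": 0.7}, {"x": 0.16, "y": 0.0268, "z": 0.0188, "ax": 0.0, "ay": 0.0, "az": 0.0, "grip": 0.7}, {"x": 0.182, "y": 0.0305, "z": 0.0213, "ax": 0.0, "ay": 0.0, "az": 0.0, "grip": 0.7}, {"x": 0.2, "y": 0.0335, "z": 0.0234, "ax": 0.0, "ay": 0.0, "az": 0.0, "grip": 0.7}, {"x": 0.21, "y": 0.0352, "z": 0.0246, "ax": 0.0, "ay": 0.0, "az": 0.0, "grip": 0.7}, {"x": 0.21, "y": 0.0352, "z": 0.0246, "ax": 0.0, "ay": 0.0, "az": 0.0, "grip": 0.7}]}}

```text
time: 7.45
tool_pos: [0.5879, 0.2097, 0.1166]
tcp_rot: [1.768, 1.998, 0.626]
wrist_force: [-2.6, -4.0, 2.0]
width: 0.225
grip_force: 25.6
```

Run:
```python
from h import *
s=bot.read_state(); print(s['tool_pos'],s['wrist_force'],s['torque'],s['q'].round(2))
for n,b in (('top',(245,166,300,190)),('scene',(285,160,345,200))):
        q=imaging.read_camera(n); save(n+'3.png',q['img'])
        x0,y0,x1,y1=b; m=(q['img'][y0:y1,x0:x1].max(2)<60).astype(np.uint8); N,l,st,ce=cv2.connectedComponentsWithStats(m)
        for i in range(1,N):
            if st[i,4]>30: print(n,ce[i]+[x0,y0],st[i,4], onz(q,ce[i]+[x0,y0],.183).round(4))
```

```text
[0.5878605  0.20970779 0.11659314] [-2.55325055 -3.98825216  2.04601317] [-0.43260259  0.40226596 -0.55744144] [ 0.39 -0.01  2.27 -0.49  0.32  0.69]
top [262.61538462 176.45299145] 117 [0.5965 0.0574 0.183 ]
top [296.74 176.96] 50 [ 0.5936 -0.0264  0.183 ]
scene [328.91598916 178.72899729] 369 [0.6375 0.0102 0.183 ]
scene [289.         167.45882353] 85 [0.5994 0.1351 0.183 ]
scene [309.58064516 180.32258065] 62 [0.5984 0.0554 0.183 ]
```

View pics/scene3.png

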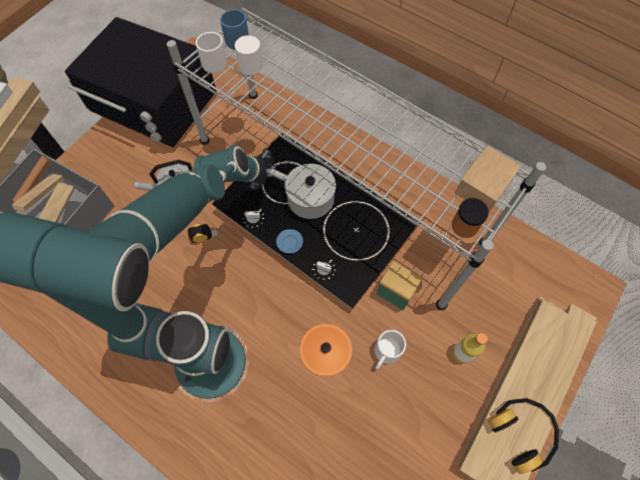

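The pan is now between the rings, with the lid on at (310,181), and the arm is clear of the rack. I need one more similar pull.

>>> {"api": "step_arm", "payload": {"series": [{"x": 0.008, "y": 0.0013, "z": 0.0009, "ax": 0.0, "ay": 0.0, "az": 0.0, "grip": 0.7}, {"x": 0.022, "y": 0.0037, "z": 0.0026, "ax": 0.0, "ay": 0.0, "az": 0.0, "grip": 0.7}, {"x": 0.042, "y": 0.007, "z": 0.0049, "ax": 0.0, "ay": 0.0, "az": 0.0, "grip": 0.7}, {"x": 0.064, "y": 0.0107, "z": 0.0075, "ax": 0.0, "ay": 0.0, "az": 0.0, "grip": 0.7}, {"x": 0.088, "y": 0.0148, "z": 0.0103, "ax": 0.0, "ay": 0.0, "az": 0.0, "grip": 0.7}, {"x": 0.112, "y": 0.0188, "z": 0.0131, "ax": 0.0, "ay": 0.0, "az": 0.0, "grip": 0.7}, {"x": 0.136, "y": 0.0228, "z": 0.0159, "ax": 0.0, "ay": 0.0, "az": 0.0, "grip": 0.7}, {"x": 0.16, "y": 0.0268, "z": 0.0188, "ax": 0.0, "ay": 0.0, "az": 0.0, "grip": 0.7}, {"x": 0.182, "y": 0.0305, "z": 0.0213, "ax": 0.0, "ay": 0.0, "az": 0.0, "grip": 0.7}, {"x": 0.2, "y": 0.0335, "z": 0.0234, "ax": 0.0, "ay": 0.0, "az": 0.0, "grip": 0.7}, {"x": 0.208, "y": 0.0352, "z": 0.0246, "ax": 0.0, "ay": 0.0, "az": 0.0, "grip": 0.7}, {"x": 0.208, "y": 0.0352, "z": 0.0246, "ax": 0.0, "ay": 0.0, "az": 0.0, "grip": 0.7}]}}

```text
time: 8.75
tool_pos: [0.5969, 0.3154, 0.1168]
tcp_rot: [1.768, 1.998, 0.627]
wrist_force: [-1.8, -4.1, 2.0]
width: 0.226
grip_force: 25.6
```

Run:
```python
from h import *
s=bot.read_state(); print(s['tool_pos'],s['wrist_force'],s['torque'],s['q'].round(2))
ims=[]
for n,b in (('top',(205,160,240,190)),('scene',(275,150,310,180))):
        q=imaging.read_camera(n)
        x0,y0,x1,y1=b; m=(q['img'][y0:y1,x0:x1].max(2)<60).astype(np.uint8); N,l,st,ce=cv2.connectedComponentsWithStats(m)
        for i in range(1,N):
            if st[i,4]>30: print(n,ce[i]+[x0,y0],st[i,4], onz(q,ce[i]+[x0,y0],.183).round(4))
        # expected base circle edge/ring overlay
        b=(165,130,295,230) if n=='top' else (215,120,345,220)
        ims.append(cv2.resize(q['img'][b[1]:b[3],b[0]:b[2]],(390,300),interpolation=cv2.INTER_CUBIC))
save('c4.png',np.hstack(ims))
```

```text
[0.59685233 0.31543903 0.1167868 ] [-1.81853844 -4.06880761  2.04671522] [-0.50146834  0.37541279 -0.67741461] [ 0.58  0.11  2.15 -0.68  0.41  1.03]
top [219.77586207 173.65517241] 116 [0.6057 0.1632 0.183 ]
scene [284.1147541  161.91803279] 61 [0.6071 0.16   0.183 ]
```

View pics/c4.png

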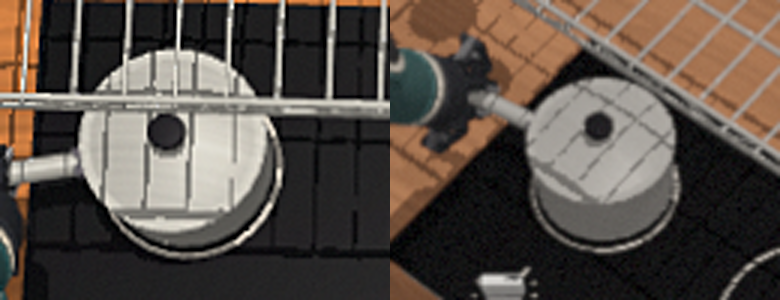

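The pan is centred in the small ring: lid knob at (.606,.162) against a ring centre of (.6055,.1625). The ring line shows all round the base in the crop. I'll release and retreat.

>>> {"api": "step_arm", "payload": {"series": [{"x": 0.0, "y": 0.0, "z": 0.0, "ax": 0.0, "ay": 0.0, "az": 0.0, "grip": 0.4}, {"x": 0.0, "y": 0.0, "z": 0.0, "ax": 0.0, "ay": 0.0, "az": 0.0, "grip": 0.0}, {"x": 0.0, "y": 0.0, "z": 0.0, "ax": 0.0, "ay": 0.0, "az": 0.0, "grip": -0.2}, {"x": 0.0, "y": 0.0, "z": 0.0, "ax": 0.0, "ay": 0.0, "az": 0.0, "grip": -0.2}, {"x": 0.0, "y": 0.0, "z": -0.03, "ax": 0.0, "ay": 0.0, "az": 0.0, "grip": -0.2}, {"x": 0.0, "y": 0.0, "z": -0.1, "ax": 0.0, "ay": 0.0, "az": 0.0, "grip": -0.2}, {"x": 0.0, "y": 0.0, "z": -0.18, "ax": 0.0, "ay": 0.0, "az": 0.0, "grip": -0.2}, {"x": 0.0, "y": 0.0, "z": -0.26, "ax": 0.0, "ay": 0.0, "az": 0.0, "grip": -0.2}, {"x": 0.0, "y": 0.0, "z": -0.3, "ax": 0.0, "ay": 0.0, "az": 0.0, "grip": -0.2}, {"x": 0.0, "y": 0.0, "z": -0.3, "ax": 0.0, "ay": 0.0, "az": 0.0, "grip": -0.2}]}}

```text
time: 9.85
tool_pos: [0.5124, 0.3072, 0.245]
tcp_rot: [1.764, 1.995, 0.639]
wrist_force: [-0.4, 0.9, 0.4]
width: 0.599
grip_force: 0.0
```

Run:
```python
from h import *
s=bot.read_state(); print(s['time'],s['tool_pos'],s['wrist_force'],s['q'].round(2))
for n,b in (('top',(205,160,240,190)),('scene',(275,150,310,180))):
        q=imaging.read_camera(n)
        x0,y0,x1,y1=b; m=(q['img'][y0:y1,x0:x1].max(2)<60).astype(np.uint8); N,l,st,ce=cv2.connectedComponentsWithStats(m)
        for i in range(1,N):
            if st[i,4]>30: print(n,ce[i]+[x0,y0],st[i,4], onz(q,ce[i]+[x0,y0],.183).round(4))
# view pose above right knob: tool down, camera left of tool
print(go((.43,-.02,.26),pose(0,15)), go((.42,-.12,.25),pose(0,0)))
```

```text
9.85 [0.51244543 0.3071759  0.24497554] [-0.41129783  0.90730172  0.41236582] [ 0.67 -0.2   2.17 -0.5   0.68  0.86]
top [220.28813559 173.6440678 ] 118 [0.6057 0.162  0.183 ]
scene [284.24561404 162.01754386] 57 [0.607  0.1594 0.183 ]
(array([-0.627, -0.176, -0.171]), array([ 0.667, -0.1  ,  0.214])) (array([-0.823, -0.224, -0.18 ]), array([ 1.167, -0.072,  0.227]))
```

Run:
```python
from h import *
R1=pose(0,8); p=(.41,.0,.27)
print(go(p,R1)); print(go((.41,-.08,.25),pose(0,0),(np.array(p),R1)))
```

```text
(array([-0.582, -0.193, -0.207]), array([ 0.9  , -0.087,  0.22 ]))
(array([-0.16 , -0.006,  0.04 ]), array([0.267, 0.   , 0.   ]))
```

>>> {"api": "step_arm", "payload": {"series": [{"x": -0.1, "y": -0.06, "z": -0.1, "ax": 0.1, "ay": 0.0, "az": 0.0, "grip": -0.2}, {"x": -0.58, "y": -0.19, "z": -0.21, "ax": 0.9, "ay": -0.09, "az": 0.22, "grip": -0.4}, {"x": -0.58, "y": -0.19, "z": -0.21, "ax": 0.9, "ay": -0.09, "az": 0.22, "grip": -0.4}, {"x": -0.58, "y": -0.19, "z": -0.21, "ax": 0.9, "ay": -0.09, "az": 0.22, "grip": -0.4}, {"x": -0.58, "y": -0.19, "z": -0.21, "ax": 0.9, "ay": -0.09, "az": 0.22, "grip": -0.4}, {"x": -0.58, "y": -0.19, "z": -0.21, "ax": 0.9, "ay": -0.09, "az": 0.22, "grip": -0.4}, {"x": -0.58, "y": -0.19, "z": -0.21, "ax": 0.9, "ay": -0.09, "az": 0.22, "grip": -0.4}, {"x": -0.58, "y": -0.19, "z": -0.21, "ax": 0.9, "ay": -0.09, "az": 0.22, "grip": -0.4}, {"x": -0.58, "y": -0.19, "z": -0.21, "ax": 0.9, "ay": -0.09, "az": 0.22, "grip": -0.4}]}}

```text
time: 10.85
tool_pos: [0.41, 0.0001, 0.2704]
tcp_rot: [2.154, 2.145, 0.145]
wrist_force: [0.6, 0.3, -0.3]
width: 0.697
grip_force: 0.0
```

>>> {"api": "step_arm", "payload": {"series": [{"x": -0.16, "y": -0.006, "z": 0.04, "ax": 0.267, "ay": 0.0, "az": 0.0, "grip": -0.4}, {"x": -0.16, "y": -0.006, "z": 0.04, "ax": 0.267, "ay": 0.0, "az": 0.0, "grip": -0.4}, {"x": -0.16, "y": -0.006, "z": 0.04, "ax": 0.267, "ay": 0.0, "az": 0.0, "grip": -0.4}, {"x": -0.16, "y": -0.006, "z": 0.04, "ax": 0.267, "ay": 0.0, "az": 0.0, "grip": -0.4}, {"x": -0.16, "y": -0.006, "z": 0.04, "ax": 0.267, "ay": 0.0, "az": 0.0, "grip": -0.4}]}}

```text
time: 11.35
tool_pos: [0.4101, -0.0778, 0.2517]
tcp_rot: [2.221, 2.222, -0.003]
wrist_force: [0.4, -1.1, 0.4]
width: 0.7
grip_force: 0.0
```

Run:
```python
from h import *
import pickle
c=imaging.read_camera('wrist'); pickle.dump(c,open('w5.pkl','wb')); im=c['img']
s=bot.read_state(); print(s['time'],s['tool_pos'],s['tcp_rot'],s['q'].round(2))
u=proj(c,(.4216,-.1196,.092)); print(u)
x0=int(max(0,u[0]-75));y0=int(max(0,u[1]-75)); print(x0,y0)
save('w5.png',cv2.resize(im[y0:y0+150,x0:x0+150],(600,600)))
```

```text
11.4 [ 0.41005511 -0.0778096   0.25207376] [ 2.21992475  2.22151908 -0.00262357] [-0.25 -0.26  2.09 -0.    1.31 -0.25]
[334.65937943 269.52898982]
259 194
```

View pics/w5.png

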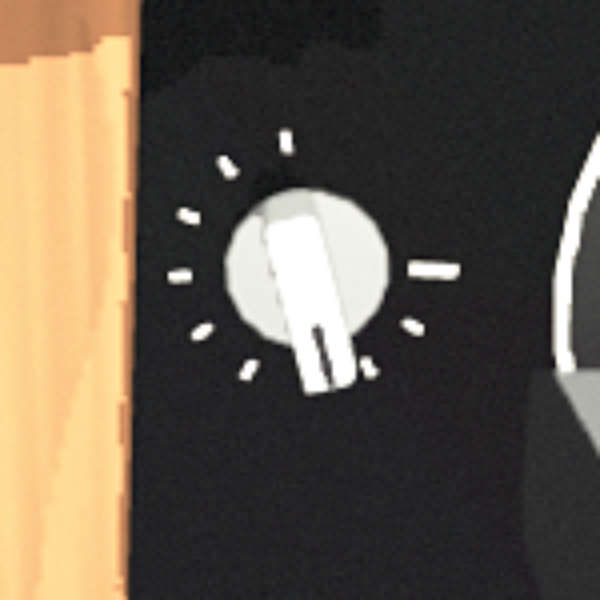

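The pointer line is at the lower end of the bar, at crop (322,355), with the off mark at (432,270) toward +x. So the knob stands about 75° clockwise of off and must turn about 75° counterclockwise.

Run:
```python
from h import *
import pickle
c=pickle.load(open('w5.pkl','rb')); im=c['img'].astype(int)
A=onz(c,(331.5,248),.096);B=onz(c,(341.7,291),.096); d=B-A; print(A,B,np.linalg.norm(d),(A+B)/2)
ang=np.degrees(np.arctan2(d[1],d[0])); print('pointer heading',ang)
print('disc', onz(c,(259+307/4,194+267/4),.068), 'off mark',onz(c,(259+433/4,194+270/4),.062))
# tool x heading: 90+yaw; bar heading opposite pointer = ang+180
yaw=ang+90; R=pose(yaw,0); print('yaw',yaw)
m=(A+B)/2
for z in (.16,.073): print(go((m[0],m[1],z),R))
```

```text
[ 0.41834028 -0.09708966  0.096     ] [ 0.42841078 -0.13997233  0.096     ] 0.04404926688416828 [ 0.42337553 -0.118531    0.096     ]
pointer heading -76.7842296603858
disc [ 0.42348198 -0.11858136  0.068     ] off mark [ 0.45657472 -0.12133418  0.062     ]
yaw 13.215770339614195
(array([-0.081,  0.027,  0.184]), array([-0.001,  0.004, -0.439]))
(array([-0.081,  0.027,  0.358]), array([-0.001,  0.004, -0.439]))
```

>>> {"api": "step_arm", "payload": {"series": [{"x": -0.081, "y": 0.026, "z": 0.08, "ax": 0.0, "ay": 0.0, "az": -0.44, "grip": 0.0}, {"x": -0.081, "y": 0.026, "z": 0.18, "ax": 0.0, "ay": 0.0, "az": -0.44, "grip": 0.0}, {"x": -0.081, "y": 0.026, "z": 0.22, "ax": 0.0, "ay": 0.0, "az": -0.44, "grip": 0.0}, {"x": -0.081, "y": 0.026, "z": 0.26, "ax": 0.0, "ay": 0.0, "az": -0.44, "grip": 0.0}, {"x": -0.081, "y": 0.026, "z": 0.3, "ax": 0.0, "ay": 0.0, "az": -0.44, "grip": 0.0}, {"x": -0.081, "y": 0.026, "z": 0.34, "ax": 0.0, "ay": 0.0, "az": -0.44, "grip": 0.0}, {"x": -0.081, "y": 0.026, "z": 0.357, "ax": 0.0, "ay": 0.0, "az": -0.44, "grip": 0.0}, {"x": -0.081, "y": 0.026, "z": 0.357, "ax": 0.0, "ay": 0.0, "az": -0.44, "grip": 0.0}, {"x": -0.081, "y": 0.026, "z": 0.357, "ax": 0.0, "ay": 0.0, "az": -0.44, "grip": 0.0}], "force": 20}}

```text
time: 12.3
tool_pos: [0.4234, -0.1198, 0.0745]
tcp_rot: [1.95, 2.46, -0.003]
wrist_force: [-0.7, -1.0, 1.0]
width: 0.503
grip_force: 0.0
```

>>> {"api": "step_arm", "payload": {"series": [{"x": 0.0, "y": 0.0, "z": 0.0, "ax": 0.0, "ay": 0.0, "az": 0.0, "grip": 0.3}, {"x": 0.0, "y": 0.0, "z": 0.0, "ax": 0.0, "ay": 0.0, "az": 0.0, "grip": 0.5}, {"x": 0.0, "y": 0.0, "z": 0.0, "ax": 0.0, "ay": 0.0, "az": 0.0, "grip": 0.6}, {"x": 0.0, "y": 0.0, "z": 0.0, "ax": 0.0, "ay": 0.0, "az": 0.0, "grip": 0.8}, {"x": 0.0, "y": 0.0, "z": 0.0, "ax": 0.0, "ay": 0.0, "az": 0.0, "grip": 0.8}, {"x": 0.0, "y": 0.0, "z": 0.0, "ax": 0.0, "ay": 0.0, "az": 0.0, "grip": 0.8}]}}

```text
time: 12.9
tool_pos: [0.4229, -0.1203, 0.0743]
tcp_rot: [1.952, 2.46, -0.004]
wrist_force: [-1.2, 0.4, 6.2]
width: 0.149
grip_force: 22.6
```

Run:
```python
from h import *
s=bot.read_state(); print(s['time'],s['tool_pos'],s['wrist_force'],s['torque'],s['q'].round(2))
```

```text
12.9 [ 0.42290377 -0.12028648  0.07428363] [-1.247853    0.3785383   6.23705439] [0.06737148 0.34210383 0.01031474] [-0.33 -0.02  2.24 -0.    0.93 -0.56]
```

>>> {"api": "step_arm", "payload": {"series": [{"x": 0.002, "y": 0.0, "z": 0.0, "ax": 0.0, "ay": 0.0, "az": -0.15, "grip": 0.8}, {"x": 0.002, "y": 0.0, "z": 0.0, "ax": 0.0, "ay": 0.0, "az": -0.3, "grip": 0.8}, {"x": 0.002, "y": 0.0, "z": 0.0, "ax": 0.0, "ay": 0.0, "az": -0.45, "grip": 0.8}, {"x": 0.002, "y": 0.0, "z": 0.0, "ax": 0.0, "ay": 0.0, "az": -0.6, "grip": 0.8}, {"x": 0.002, "y": 0.0, "z": 0.0, "ax": 0.0, "ay": 0.0, "az": -0.75, "grip": 0.8}, {"x": 0.002, "y": 0.0, "z": 0.0, "ax": 0.0, "ay": 0.0, "az": -0.9, "grip": 0.8}, {"x": 0.002, "y": 0.0, "z": 0.0, "ax": 0.0, "ay": 0.0, "az": -1.0, "grip": 0.8}, {"x": 0.002, "y": 0.0, "z": 0.0, "ax": 0.0, "ay": 0.0, "az": -1.0, "grip": 0.8}]}}

```text
time: 13.7
tool_pos: [0.4236, -0.1199, 0.0743]
tcp_rot: [1.248, 2.88, -0.004]
wrist_force: [0.8, -3.0, 2.2]
width: 0.145
grip_force: 22.2
```

>>> {"api": "step_arm", "payload": {"series": [{"x": 0.0, "y": 0.0, "z": 0.0, "ax": 0.0, "ay": 0.0, "az": -0.15, "grip": 0.8}, {"x": 0.0, "y": 0.0, "z": 0.0, "ax": 0.0, "ay": 0.0, "az": -0.3, "grip": 0.8}, {"x": 0.0, "y": 0.0, "z": 0.0, "ax": 0.0, "ay": 0.0, "az": -0.45, "grip": 0.8}, {"x": 0.0, "y": 0.0, "z": 0.0, "ax": 0.0, "ay": 0.0, "az": -0.6, "grip": 0.8}, {"x": 0.0, "y": 0.0, "z": 0.0, "ax": 0.0, "ay": 0.0, "az": -0.75, "grip": 0.8}, {"x": 0.0, "y": 0.0, "z": 0.0, "ax": 0.0, "ay": 0.0, "az": -0.9, "grip": 0.8}, {"x": 0.0, "y": 0.0, "z": 0.0, "ax": 0.0, "ay": 0.0, "az": -1.0, "grip": 0.8}, {"x": 0.0, "y": 0.0, "z": 0.0, "ax": 0.0, "ay": 0.0, "az": -1.0, "grip": 0.8}]}}

```text
time: 14.5
tool_pos: [0.424, -0.1192, 0.0743]
tcp_rot: [0.463, 3.105, -0.003]
wrist_force: [3.1, 1.1, 2.0]
width: 0.147
grip_force: 22.2
```

Run:
```python
from h import *
s=bot.read_state(); R=Ro.from_rotvec(s['tcp_rot']).as_matrix(); print('yaw',np.degrees(np.arctan2(R[1,0],R[0,0]))-90,s['tool_pos'],s['wrist_force'],s['torque'],s['q'].round(2))
```

```text
yaw 73.04441668270584 [ 0.42400547 -0.11916849  0.07432516] [3.14273848 1.13205217 2.02401112] [ 0.27710546 -0.62501736  0.04986466] [-0.33 -0.03  2.24 -0.    0.92 -1.6 ]
```

>>> {"api": "step_arm", "payload": {"series": [{"x": 0.0, "y": 0.0, "z": 0.0, "ax": 0.0, "ay": 0.0, "az": -0.15, "grip": 0.8}, {"x": 0.0, "y": 0.0, "z": 0.0, "ax": 0.0, "ay": 0.0, "az": -0.3, "grip": 0.8}, {"x": 0.0, "y": 0.0, "z": 0.0, "ax": 0.0, "ay": 0.0, "az": -0.4, "grip": 0.8}, {"x": 0.0, "y": 0.0, "z": 0.0, "ax": 0.0, "ay": 0.0, "az": -0.47, "grip": 0.8}, {"x": 0.0, "y": 0.0, "z": 0.0, "ax": 0.0, "ay": 0.0, "az": -0.52, "grip": 0.8}, {"x": 0.0, "y": 0.0, "z": 0.0, "ax": 0.0, "ay": 0.0, "az": -0.52, "grip": 0.8}]}}

```text
time: 15.1
tool_pos: [0.424, -0.1188, 0.0743]
tcp_rot: [0.04, 3.139, -0.002]
wrist_force: [4.9, 3.0, 3.2]
width: 0.147
grip_force: 23.3
```

Run:
```python
from h import *
s=bot.read_state(); R=Ro.from_rotvec(s['tcp_rot']).as_matrix(); print('yaw',np.degrees(np.arctan2(R[1,0],R[0,0]))-90,s['tool_pos'],s['wrist_force'],s['torque'],s['q'].round(2))
```

```text
yaw 88.5573264076425 [ 0.42401258 -0.11879072  0.07431648] [4.90359018 3.02531497 3.23088   ] [ 0.57026993 -0.73418846 -0.43798321] [-0.33 -0.03  2.24 -0.    0.92 -1.87]
```

The moment about z jumped to −0.44 N m with the bar along the hob's x, so the end stop is reached. I'll release and go up.

>>> {"api": "step_arm", "payload": {"series": [{"x": 0.0, "y": 0.0, "z": 0.0, "ax": 0.0, "ay": 0.0, "az": 0.03, "grip": 0.8}, {"x": 0.0, "y": 0.0, "z": 0.0, "ax": 0.0, "ay": 0.0, "az": 0.03, "grip": 0.4}, {"x": 0.0, "y": 0.0, "z": 0.0, "ax": 0.0, "ay": 0.0, "az": 0.03, "grip": 0.0}, {"x": 0.0, "y": 0.0, "z": 0.0, "ax": 0.0, "ay": 0.0, "az": 0.03, "grip": 0.0}, {"x": 0.0, "y": 0.0, "z": -0.06, "ax": 0.0, "ay": 0.0, "az": 0.03, "grip": 0.0}, {"x": 0.0, "y": 0.0, "z": -0.14, "ax": 0.0, "ay": 0.0, "az": 0.03, "grip": 0.0}, {"x": 0.0, "y": 0.0, "z": -0.24, "ax": 0.0, "ay": 0.0, "az": 0.03, "grip": 0.0}, {"x": 0.0, "y": 0.0, "z": -0.34, "ax": 0.0, "ay": 0.0, "az": 0.03, "grip": 0.0}, {"x": 0.0, "y": 0.0, "z": -0.34, "ax": 0.0, "ay": 0.0, "az": 0.03, "grip": 0.0}, {"x": 0.0, "y": 0.0, "z": -0.34, "ax": 0.0, "ay": 0.0, "az": 0.03, "grip": 0.0}]}}

```text
time: 16.1
tool_pos: [0.4232, -0.1191, 0.245]
tcp_rot: [0.06, 3.139, -0.006]
wrist_force: [-0.0, 0.5, -1.0]
width: 0.501
grip_force: 0.0
```

Run:
```python
from h import *
import pickle
s=bot.read_state(); print(s['time'],s['tool_pos'],s['wrist_force'])
c=imaging.read_camera('wrist'); t=imaging.read_camera('top'); w=c['img']
u=proj(c,(.4235,-.1186,.092)); print(u)
x0=int(np.clip(u[0]-60,0,520));y0=int(np.clip(u[1]-60,0,360))
a=cv2.resize(w[y0:y0+120,x0:x0+120],(400,400),interpolation=cv2.INTER_CUBIC)
b=cv2.resize(t['img'][130:280,170:320],(400,400),interpolation=cv2.INTER_CUBIC)
save('end.png',np.hstack([a,b])); save('endfull.png',t['img'])
```

```text
16.1 [ 0.4232123  -0.11913931  0.24500901] [-0.03696667  0.51103561 -0.98111576]
[324.5074619  228.07767574]
```

View pics/end.png

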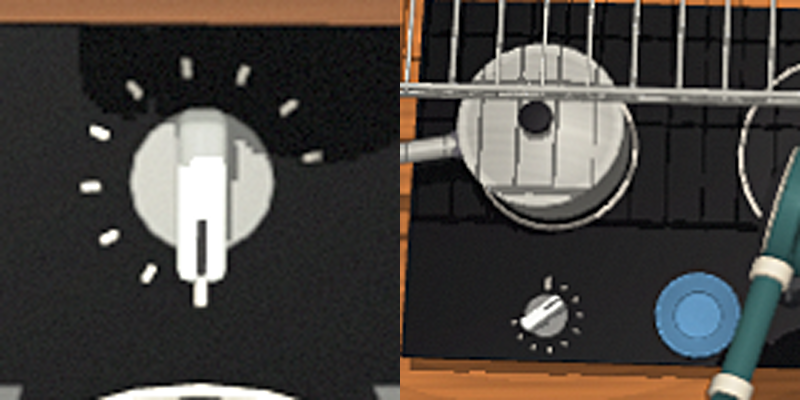

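The right knob's pointer line (crop (200,245)) sits on the off mark (200,290). The left knob and dish are unchanged, the pan stands inside the small ring with its lid on, and the arm is clear.

```bash
python3 -c "
from workcell import bot
print(bot.finish_job())"
```

```text
the job is handed in; nothing more can be done
None
```

I handed in the job at about 16 s: the saucepan slid onto the small (left) ring with its lid on, the right knob for the large ring is at off, and the left knob and spoon rest look untouched.

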